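Unclamp a glued-up pine drip stand from its gluing jig

TASK

The glue has set: lift the lever of the draw latch on the gluing jig right over until its hook drops clear of the keeper, then fold the jig's front gate down flat on the bench. Lift the pine stand out of the jig by its post and lay it, on its side as it came out, on a free place of the scorched plywood board, so that it rests wholly on the board and touches nothing else. Do not let it fall, and leave the finished stands, the torch and the glue bottle where they are.

Things in the scene. Friction and masses are not known exactly. Their poses are not given: they have to be found in the camera images.
- jig: Gluing jig, fixed: ply deck 270 x 224 mm, top 18 mm high. Origin: on the bench, 120 mm behind the closed gate's inner face, mid-width; x from gate to rear fence, z up. In mm: latch cheek x -118..32, y -110..-56, top z 75; fence x 66..104, y -65..65, top z 100; low rail x -90..30, y 50..68, top z 30. The clamped stand fills x -120..66, y -53..47 (play 3), z 18..108, foot at the gate.
- lever (a joint): Latch lever angle (rad): 0 = closed, grip pointing to jig +x and 0.21 rad above level; grows as the grip is lifted up and over towards the gate, stop at 2.50. Over-centre: to about 0.4 it resists (some 2 N at the grip) and snaps back shut, from 0.6 it is slack, past upright (1.5) it falls forward to its stop by its own weight and stays; the hook's nose then has dropped under the keeper pin.
- lever_grip (a point): Middle of the lever's black rubber grip: a round bar 16 mm thick, 47 mm long along the lever, 60 mm from lever_pivot. Closed, it is 37 mm above the cheek's top with free space on both sides. Pinched across (along jig y), it can turn between the fingers as they follow its arc.
- lever_pivot (a point): Pivot of the lever on the jig: x -85, y -84, z 99 mm in the jig's frame, axis along jig y. The grip's middle is at jig x = -85 + 60 cos(0.21 + lever), z = 99 + 60 sin(0.21 + lever) mm.
- hook_tip (a point): Tip of the steel hook's upturned claw, 26 mm wide. Latched, it stands in front of the keeper pin (8 mm thick, on the gate's top at jig x -130, y -84, z 101 mm), tip 104 mm above the bench; dropped free it is below 92 mm, hangs in front of the pin's old place and stays with the jig.
- gate (a joint): Angle of the drop-front gate (rad): 0 = upright and shut, 1.57 = folded down flat on the bench in front of the jig. Stiff hinge: unlatched, it stays where it is left; 2 to 4 N at the tab move it.
- gate_hinge (a point): Middle of the gate's hinge line: jig x -140, y 0, z 2 mm, axis along jig y, at the gate's outer lower edge. The gate is plywood 20 mm thick and 224 mm wide, its top 66 mm above the bench when shut.
- gate_tab (a point): On the gate's thumb tab (40 mm wide, 20 mm thick, top 95 mm above the bench): the point of its inner face 10 mm below its top, mid-width; jig x -120, y 82, z 85 mm when shut. Behind it (jig +x) is free space down to 30 mm above the bench, where a finger can draw it outwards and press it down; it is free in front too.
- post_mid (a point): Middle of the glued pine stand's post, where to grasp it: a bar 150 mm long (point x, foot to head), 20 mm thick (y), 45 mm high (z) as it lies. The stand is C-shaped, 0.15 to 0.3 kg: lying on its side 186 (x) x 100 (y) x 90 mm (z), a board 18 mm thick at each end reaching from the post's outer face to -y. Site: 45 mm above the underside, 40 mm to +y of the outline's middle. Free beside the post.
- stand_foot (a point): Middle of the outer face of the stand's plain foot board (the end at the gate).
- stand_head (a point): Middle of the outer face of the stand's head board with the 60 mm hole (the end at the fence).
- board: Scorched dark plywood board, 340 (x) x 320 (y) x 12 mm, fixed on the bench, where the stand goes. Origin: centre of its underside. Two finished stands and a torch are on it; one part of it is free.
- finished_a_mid (a point): Middle of a finished stand like the glued one, standing upright on the board: outline 90 (x) x 100 (y) mm, 186 mm high; the point is 93 mm above its underside. Loose.
- finished_b_mid (a point): Middle of the other finished upright stand, same sizes. Loose.
- torch_mid (a point): Middle of the small black pencil torch lying on the board: 136 mm long (x), 26 mm thick, 30 mm high. Loose.
- glue_mid (a point): Middle of the glue bottle standing on the bench beside the jig's latch cheek: 58 mm across, 130 mm high. Loose.

How it is judged:
By the outcome, as a careful person would: the job done as asked, in the order asked, and still so for the second after the job is handed in, with the robot touching nothing.
It also fails if it takes over 72 s, if anything falls off the work surface, if the arm or the gripper's body presses on something with over 40 N, if the wrist force passes 120 N, or if a joint passes its speed limit or range.

ROBOT

A 6-joint arm with a two-finger parallel gripper is mounted at the origin on the work surface. World frame = base frame: x ahead of the robot, y to its left, z up, the work surface at z = 0. Lengths are in mm, angles in rad, forces in N, time in s.
With the tool pointing down it reaches from about 350 to 975 mm from the base axis. Payload 7.1 kg.
Tool frame: the origin (TCP) lies at the very end of the fingers, on their centre line; the grasp point (between the pads) lies ctrl.hold_point_z behind it (ctrl.hold_point_z is the distance from the TCP to the grasp point, in mm); z points along the fingers, y is the line along which they close (so a half turn about z gives the same grasp; the last joint's range is limited). The gripper opens to 88 mm and grips with 3 to 60 N. Pads are 20 mm wide; open, the fingers measure 115 mm over their backs; the gripper's body (75 mm by 178 mm) begins 61 mm behind the grasp point.
Start: joints at [1.151, 0.423, 1.63, -0, 1.089, -0.019], TCP at [243.815, 575.464, 222.675] pointing down, gripper open.
Joint ranges: [-3, 3], [-0.9, 2.11], [0.09, 2.58], [-1.31, 4.45], [0.11, 2.69], [-2.54, 2.54]. Speed limits (rad/s): [2.39, 2.39, 3.01, 3.14, 3.14, 3.14].

INTERFACE

Orientations are given as a rotation vector (axis times angle).
In Python, from workcell import ctrl gives the robot as it stands. The module is installed in compiled form; this text tells all that it offers.
- The arm moves only by the shell command python3 -m creep 'ROWS'. ROWS is JSON, a list of rows, each an object with "translation": the shift along the tool's x, y, z in mm, a list of three; "angular": the turn, a rotation vector about the tool's x, y, z in rad, a list of three; "jaw": the opening, from 0 (shut) to 1 (fully open). A call has exactly 8 rows; each row is the pose to reach, as a shift and turn from the pose commanded when the call began, along the tool's axes at that moment; what a row does not reach only later rows make up. A row lasts 1/8 s, in which the tool goes at most 62.5 mm and 10.7 degrees, less where a joint would pass 70% of its speed; a pose out of reach is approached as far as the arm can. A call with a gripper value outside its range is refused whole. The fingers move at their own pace and stop on an object; the grip force is fixed at half the most. Time passes only in rows, so rows that repeat a pose let the fingers close, or fill a call up. It gives the time, the measured TCP pose, the force, the opening and the grip force at its end, in the units of the state.
- ctrl.get_obs(): the state, without advancing time (a new reading comes with each control period).
- ctrl.get_image(name): name is "side" or "top" or "wrist"; returns the picture (480x640x3 uint8, red, green, blue); there is no depth.
- ctrl.camera_info(name): a dict with "camera_matrix" (3x3 intrinsics, pixels), "world_from_camera" (4x4, takes a point from camera to world coordinates). Camera axes: x right, y up, looking along -z (the intrinsics and any distortion apply to the point x, -y, -z); pixel columns grow to the right and rows downward; lengths in mm; the calibration is good to about 2 mm. A picture is of the moment at which its call begins: read the wrist's pose just before it. camera_info takes no time and is no camera call; for the wrist camera it gives the pose at the moment of the call.
- ctrl.close_job(): hands the job in; it is judged then, once.
Trained networks look in the newest picture that a camera, given by its name, has taken for a name from the list of things; names that differ only in an ending like _2 or _b are one class to them, and where a whole thing is asked for, a point or a joint stands for the part that bears it (a point fixed in the world has none). Each returns a list of dicts, best first, with "score" (0 to 1); they miss things now and then, are a little off and sometimes report something else, mostly with a low value. They report only what shows in the picture. A call takes as long as a camera call.
- ctrl.look_for(camera, label): "rect" ([left, top, right, bottom] in pixels, round what is visible of it).
The state is a dict: "t": time; "qpos": joint angles; "qvel": joint speeds; "joint_torque": joint torques, N m; "ee_pos": TCP position; "orientation": TCP orientation; "ft_force": force on the tool from outside, world axes, zero at the start; "moment": the same for the moment, N m; "width": finger opening in mm; "grasp_force": force on a finger pad.
Only numpy, scipy, OpenCV 4.12 (cv2) and the standard library are available. Lean on these libraries where they do the work, as an engineer would, in place of code of your own. Each camera call takes 0.05 s, during which the arm holds its last target. There are 200 camera calls.

## Working session

There is one attempt and no reset: what is moved stays moved. The work goes in short steps, Python scripts to look and compute and a shell command to move; the robot and the scene stay as the last step left them, time stands still between calls to the robot, and variables do not carry over. Pictures are saved under pics/ and viewed, at most 10 in all, crops included, and the job is handed in when it is done.

```bash
mkdir -p pics; cat > h.py <<'E'
import numpy as np, cv2
from workcell import ctrl
from scipy.spatial.transform import Rotation as R
def snap(n,f):
    im=ctrl.get_image(n); cv2.imwrite('pics/'+f+'.png',im[:,:,::-1]); return im
def cam(n):
    i=ctrl.camera_info(n); return np.array(i['camera_matrix']),np.array(i['world_from_camera'])
def proj(n,P):
    K,T=cam(n); p=np.linalg.inv(T)@np.c_[np.atleast_2d(P),np.ones(len(np.atleast_2d(P)))].T
    q=K@np.array([p[0],-p[1],-p[2]]); return (q[:2]/q[2]).T
def ray(n,u,v,z):
    K,T=cam(n); d=np.linalg.inv(K)@[u,v,1]; d=T[:3,:3]@[d[0],-d[1],-d[2]]; o=T[:3,3]
    return o+d*(z-o[2])/d[2]
E
python3 - <<'E'
from h import *
o=ctrl.get_obs(); print(o['ee_pos'],o['orientation'],ctrl.hold_point_z,o['t'],o['width'])
for n in ['top','side']:
    snap(n,n+'0'); i=ctrl.camera_info(n); print(n,{k:(np.round(v,2).tolist() if hasattr(v,'__len__') and not isinstance(v,str) else v) for k,v in i.items()})
    for l in ['jig','lever_grip','lever_pivot','gate_tab','hook_tip','post_mid','stand_foot','stand_head','board','finished_a_mid','torch_mid','glue_mid','gate']:
        try: print(l,[(np.round(r['rect']).tolist(),round(r['score'],2)) for r in ctrl.look_for(n,l)[:3]])
        except Exception as e: print(l,e)
E
```

```text
[243.58133405 574.93535658 221.87362819] [-6.25303815e-01 -3.07836367e+00  2.47093973e-03] 18.700000000000003 0.0 87.5219185101495
top {'camera_matrix': [[434.87, 0.0, 320.21], [0.0, 434.87, 243.3], [0.0, 0.0, 1.0]], 'world_from_camera': [[0.01, 1.0, -0.07, 539.19], [-1.0, 0.02, 0.02, -25.55], [0.02, 0.07, 1.0, 1153.3], [0.0, 0.0, 0.0, 1.0]]}
jig [([158.0, 177.0, 258.0, 302.0], 0.85), ([162.0, 284.0, 254.0, 303.0], 0.4), ([232.0, 235.0, 244.0, 294.0], 0.3)]
lever_grip [([234.0, 236.0, 246.0, 292.0], 0.68)]
lever_pivot [([161.0, 180.0, 253.0, 299.0], 0.9), ([230.0, 236.0, 246.0, 291.0], 0.64)]
gate_tab [([164.0, 284.0, 257.0, 300.0], 0.9), ([231.0, 236.0, 246.0, 292.0], 0.75)]
hook_tip [([236.0, 290.0, 242.0, 298.0], 0.52)]
post_mid [([180.0, 211.0, 227.0, 290.0], 0.76)]
stand_foot [([179.0, 211.0, 233.0, 290.0], 0.83)]
stand_head [([178.0, 211.0, 229.0, 292.0], 0.62)]
board [([324.0, 178.0, 455.0, 314.0], 0.71)]
finished_a_mid [([330.0, 260.0, 384.0, 307.0], 0.79)]
torch_mid [([415.0, 175.0, 425.0, 229.0], 0.87)]
glue_mid [([331.0, 172.0, 385.0, 232.0], 0.7), ([262.0, 248.0, 283.0, 2
[... 394 characters left out ...]
]
lever_grip [([258.0, 279.0, 334.0, 320.0], 0.68)]
lever_pivot [([132.0, 277.0, 339.0, 446.0], 0.66)]
gate_tab [([281.0, 297.0, 336.0, 447.0], 0.61), ([255.0, 146.0, 430.0, 263.0], 0.39)]
hook_tip [([298.0, 303.0, 338.0, 315.0], 0.55)]
post_mid [([187.0, 287.0, 320.0, 393.0], 0.89)]
stand_foot [([184.0, 291.0, 318.0, 392.0], 0.58), ([133.0, 277.0, 340.0, 447.0], 0.19)]
stand_head [([184.0, 289.0, 318.0, 391.0], 0.88), ([309.0, 161.0, 342.0, 173.0], 0.54)]
board [([257.0, 147.0, 429.0, 264.0], 0.67)]
finished_a_mid [([344.0, 148.0, 407.0, 254.0], 0.75)]
torch_mid [([308.0, 163.0, 343.0, 174.0], 0.58)]
glue_mid [([292.0, 251.0, 323.0, 298.0], 0.59)]
gate [([280.0, 294.0, 341.0, 447.0], 0.96)]
```

```bash
python3 - <<'E'
import cv2
a=cv2.imread('pics/top0.png')[150:330,130:480]
cv2.imwrite('pics/topc.png',cv2.resize(a,(800,411),interpolation=cv2.INTER_CUBIC))
a=cv2.imread('pics/side0.png')[130:460,110:450]
cv2.imwrite('pics/sidec.png',cv2.resize(a,(618,600),interpolation=cv2.INTER_CUBIC))
E
```

```text
(no output)
```

View pics/topc.png

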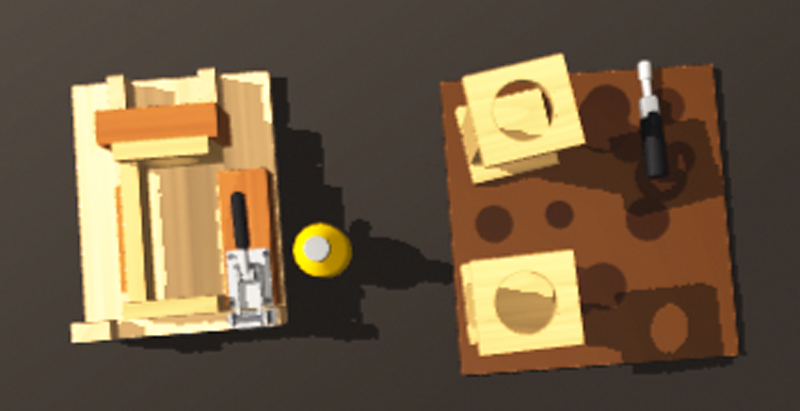

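View pics/sidec.png

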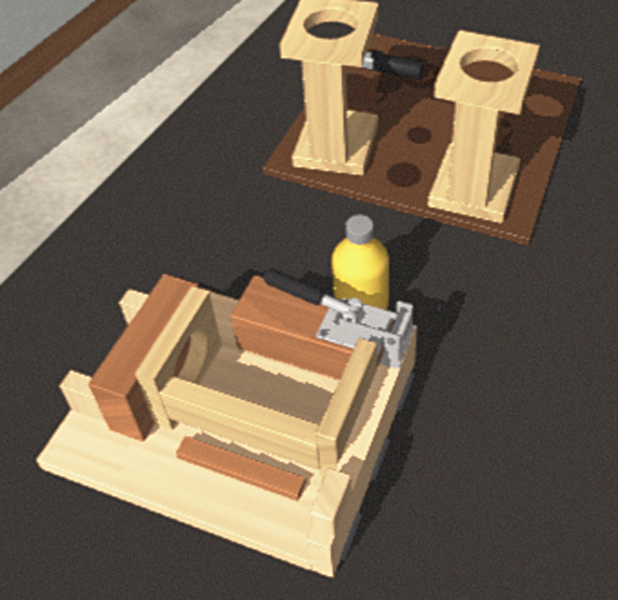

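The side view shows the closed latch, the pine stand in the jig and the bottle beside the cheek. The top view puts the jig at about px 160-257, 180-300. The board is at 323-455, 178-313, with stands on its left, the torch at (415, 200), and its lower-right part free. Next I'll fit the poses.

```bash
cat > fit.py <<'E'
from h import *
from scipy.optimize import least_squares
def tc(p): return np.array(p)/2.2857+[130,150]
def sc(p): return np.array(p)/1.8176+[110,130]
def W(q,P): # frame pts -> world
    P=np.atleast_2d(P).astype(float); c,s=np.cos(q[2]),np.sin(q[2])
    return np.c_[q[0]+c*P[:,0]-s*P[:,1],q[1]+s*P[:,0]+c*P[:,1],P[:,2]]
def fit(d,q0):
    f=lambda q:np.concatenate([(proj(n,W(q,[p]))[0]-u) for n,p,u in d])
    r=least_squares(f,q0,loss='soft_l1'); print('fit',r.x.round(3)); print(f(r.x).reshape(-1,2).round(1).tolist()); return r.x
T=lambda p,u:('top',p,tc(u)); S=lambda p,u:('side',p,sc(u))
jig=[T((150,112,18),(72,86)),T((150,-112,18),(268,72)),T((32,-110,75),(270,170)),T((32,-56,75),(219,171)),
 T((104,65,100),(96,111)),T((104,-65,100),(215,103)),T((-120,102,95),(72,323)),T((-120,62,95),(117,318)),T((-140,102,95),(72,342)),
 S((150,112,18),(38,462)),S((104,65,100),(91,385)),S((104,-65,100),(165,277)),S((66,-65,100),(203,290)),S((32,-56,75),(233,318)),S((32,-110,75),(255,277))]
brd=[T((170,160,12),(442,84)),T((170,-160,12),(712,65)),T((-170,-160,12),(740,355)),T((-170,160,12),(462,374)),S((170,160,12),(265,168)),S((-170,160,12),(527,240))]
if __name__=='__main__':
    qj=fit(jig,[500,250,0]); qb=fit(brd,[530,-200,0]); 
    def sq(x,y,z): return [(x,y,z),(x,-y,z),(-x,-y,z),(-x,y,z)]
    A=[T(p,u) for p,u in zip(sq(45,50,198),[(462,75),(567,55),(585,146),(479,173)])]
    B=[T(p,u) for p,u in zip(sq(45,50,198),[(461,262),(576,251),(584,346),(480,356)])]
    qa=fit(A,[600,-150,0]); qf=fit(B,[450,-150,0])
    t0,t1=tc((644,62)),tc((655,177)); a=ray('top',*t0,27);b=ray('top',*t1,27); print('torch',a,b,np.linalg.norm(a-b))
    g=ray('top',*tc((317,248)),130); print('glue cap',g)
    np.savez('q.npz',j=qj,b=qb,a=qa,f=qf,t=[a,b],g=g)
    im=cv2.imread('pics/top0.png'); im2=cv2.imread('pics/side0.png')
    def box(q,x0,x1,y0,y1,z0,z1):
        for n,I in(('top',im),('side',im2)):
            for z in(z0,z1):
                c=proj(n,W(q,[(x0,y0,z),(x1,y0,z),(x1,y1,z),(x0,y1,z)])); cv2.polylines(I,[np.round(c*8).astype(int)],True,(0,255,0) if z==z1 else (255,0,255),1,shift=3)
    box(qj,-120,150,-112,112,0,18);box(qj,-118,32,-110,-56,18,75);box(qj,66,104,-65,65,18,100);box(qj,-140,-120,62,102,2,95);box(qj,-120,66,-53,47,18,108)
    box(qb,-170,170,-160,160,0,12)
    for q in(qa,qf): box(q,-45,45,-50,50,12,198)
    cv2.imwrite('pics/ov.png',np.hstack([cv2.resize(im[150:330,130:480],(800,411))])); 
    o=im2[130:460,110:450]; cv2.imwrite('pics/ovs.png',cv2.resize(o,(618,600)))
    o=ctrl.get_obs(); print(R.from_rotvec(o['orientation']).as_matrix().round(3))
E
python3 fit.py
```

```text
fit [6.17193e+02 2.40251e+02 9.80000e-02]
[[-0.0, 1.4], [-0.1, 1.0], [-1.7, 0.1], [-1.2, 1.4], [-1.4, 1.1], [0.3, 0.4], [-0.2, 2.1], [-3.1, 2.9], [0.3, 2.1], [-0.3, -1.7], [-1.7, -1.2], [-0.2, -3.1], [-1.9, -4.5], [-1.3, -2.1], [-0.0, -2.3]]
fit [ 6.17133e+02 -2.29570e+02  8.60000e-02]
[[-0.8, -0.6], [0.2, -0.1], [-0.3, 0.6], [-0.2, 1.3], [-1.9, -0.9], [0.8, -1.5]]
fit [ 7.08345e+02 -1.32019e+02  2.13000e-01]
[[0.8, 0.4], [-1.3, 0.7], [-0.9, 0.1], [1.4, -3.1]]
fit [ 5.21726e+02 -1.36899e+02  1.16000e-01]
[[4.0, 0.1], [-1.2, 0.3], [-0.2, -0.4], [-0.0, -0.0]]
torch [ 798.35011488 -290.22131575   27.        ] [ 665.09983201 -302.83964285   27.        ] 133.84640475520325
glue cap [574.29683541  71.59925887 130.        ]
[[-0.921  0.39   0.   ]
 [ 0.39   0.921  0.   ]
 [-0.     0.    -1.   ]]
```

View pics/ov.png

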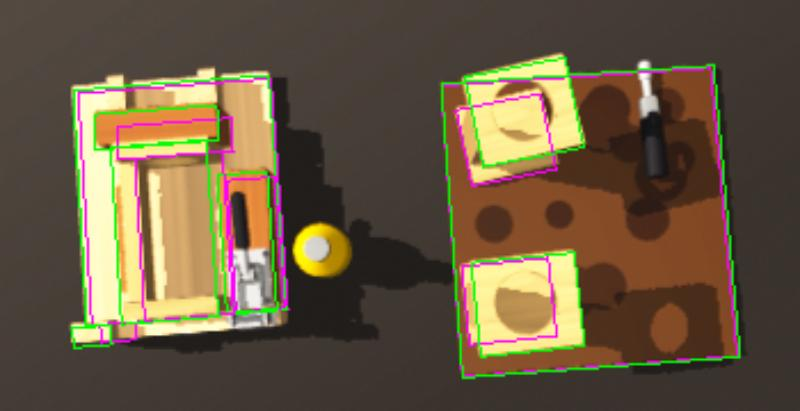

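View pics/ovs.png

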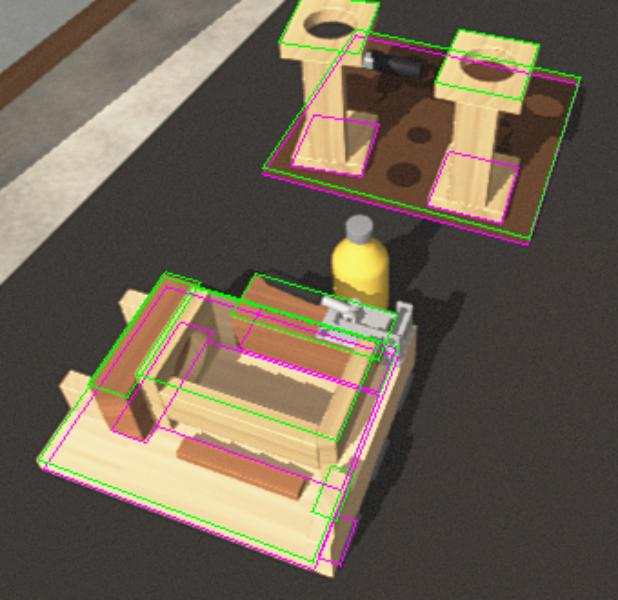

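```bash
sed -i 's/^jig=\[.*$/jig=[T((32,-110,75),(270,170)),T((32,-56,75),(219,171)),/; s/^if __name/jig+=[S((30,50,30),(190,437)),S((-90,50,30),(306,476)),S((66,47,108),(138,378)),S((66,-53,108),(203,289)),S((-120,-53,108),(378,343)),S((-120,47,108),(320,437)),T((66,47,108),(112,143)),T((66,-53,108),(211,138)),T((-120,-53,108),(223,308)),T((-120,47,108),(122,316))]\nif __name/' fit.py; python3 fit.py
python3 - <<'E'
import cv2
a=cv2.imread('pics/ov.png')[40:360,50:370];b=cv2.imread('pics/ovs.png')[250:,30:430]
cv2.imwrite('pics/o2.png',cv2.hconcat([cv2.resize(a,(400,400)),cv2.resize(b,(400,350))[:400] if 0 else cv2.copyMakeBorder(b,0,50,0,0,0)]))
E
```

```text
Traceback (most recent call last):
  File "fit.py", line 18, in <module>
    qj=fit(jig,[500,250,0]); qb=fit(brd,[530,-200,0]);
  File "fit.py", line 10, in fit
    r=least_squares(f,q0,loss='soft_l1'); print('fit',r.x.round(3)); print(f(r.x).reshape(-1,2).round(1).tolist()); return r.x
  File "fit.py", line 9, in <lambda>
    f=lambda q:np.concatenate([(proj(n,W(q,[p]))[0]-u) for n,p,u in d])
                                ~~~~^^^^^^^^^^^^
  File "h.py", line 9, in proj
    K,T=cam(n); p=np.linalg.inv(T)@np.c_[np.atleast_2d(P),np.ones(len(np.atleast_2d(P)))].T
        ~~~^^^
  File "h.py", line 7, in cam
    i=ctrl.camera_info(n); return np.array(i['camera_matrix']),np.array(i['world_from_camera'])
ValueError: time passes only in moves, steps and waits
```

View pics/o2.png

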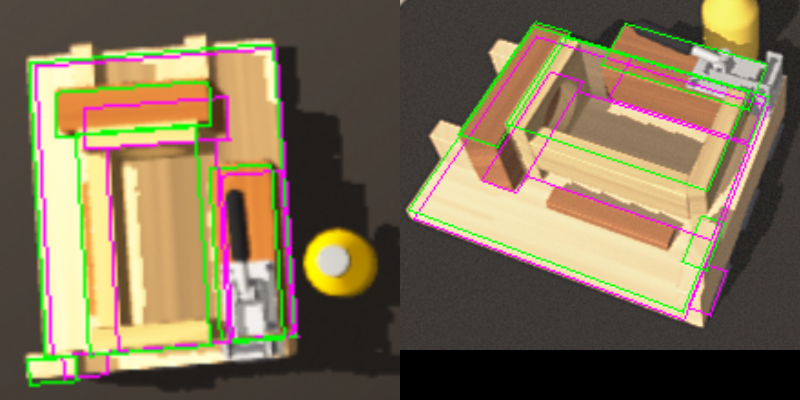

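The fit crashed because `camera_info` was called too often, so that picture is the old overlay: yaw and fence fit well, while the front is off by a few pixels. I'll cache the calibration.

```bash
python3 - <<'E'
s=open('h.py').read().replace("def cam(n):\n    i=","_c={}\ndef cam(n):\n    if n!='wrist' and n in _c: return _c[n]\n    i=").replace("return np.array(i['camera_matrix']),np.array(i['world_from_camera'])","_c[n]=(np.array(i['camera_matrix']),np.array(i['world_from_camera'])); return _c[n]")
open('h.py','w').write(s)
E
python3 fit.py
```

```text
fit [6.17173e+02 2.39974e+02 9.80000e-02]
[[-1.6, 0.1], [-1.1, 1.4], [-1.3, 1.1], [0.4, 0.4], [-0.1, 2.1], [-3.0, 2.9], [0.4, 2.2], [-0.2, -1.7], [-1.5, -1.3], [-0.2, -3.2], [-1.8, -4.6], [-1.3, -2.2], [0.0, -2.5], [-2.0, -1.9], [0.7, -0.4], [-1.2, -2.6], [-5.9, -1.7], [0.2, -0.8], [9.4, 1.7], [-0.9, 1.6], [-2.5, 0.5], [-2.4, 3.4], [-0.5, 3.4]]
fit [ 6.17133e+02 -2.29570e+02  8.60000e-02]
[[-0.8, -0.6], [0.2, -0.1], [-0.3, 0.6], [-0.2, 1.3], [-1.9, -0.9], [0.8, -1.5]]
fit [ 7.08345e+02 -1.32019e+02  2.13000e-01]
[[0.8, 0.4], [-1.3, 0.7], [-0.9, 0.1], [1.4, -3.1]]
fit [ 5.21726e+02 -1.36899e+02  1.16000e-01]
[[4.0, 0.1], [-1.2, 0.3], [-0.2, -0.4], [-0.0, -0.0]]
torch [ 798.35011488 -290.22131575   27.        ] [ 665.09983201 -302.83964285   27.        ] 133.84640475520325
glue cap [574.29683541  71.59925887 130.        ]
[[-0.921  0.39   0.   ]
 [ 0.39   0.921  0.   ]
 [-0.     0.    -1.   ]]
```

```bash
cat >> h.py <<'E'
def to(P,yaw=None):
    """tool-frame shift(s) to world points P; and z-turn so that tool y points along world angle yaw"""
    o=ctrl.get_obs(); M=R.from_rotvec(o['orientation']).as_matrix()
    print('t %.2f'%o['t'],'at',np.round(o['ee_pos'],1),'F',np.round(o['ft_force'],1),'w %.1f g %.1f'%(o['width'],o['grasp_force']),'toolz',M[:,2].round(3))
    for p in np.atleast_2d(P): print('  shift',(M.T@(np.array(p)-o['ee_pos'])).round(1))
    if yaw is not None:
        c=yaw; Y=np.array([np.cos(c),np.sin(c),0]); X=np.cross(Y,[0,0,-1]); D=np.c_[X,Y,[0,0,-1]]
        print('  turn',R.from_matrix(M.T@D).as_rotvec().round(3))
E
python3 -c "
from h import *
to([500,190,400],np.pi/2+.098)"
```

```text
t 1.40 at [243.8 575.5 222.7] F [ 0.1 -0.5 -0.3] w 87.8 g 0.0 toolz [ 0.  0. -1.]
  shift [-386.3 -255.  -177.3]
  turn [ 0.     0.    -0.499]
```

```bash
python3 -m creep '[{"translation":[-40,-25,-40],"angular":[0,0,-0.06],"jaw":1},{"translation":[-85,-55,-70],"angular":[0,0,-0.12],"jaw":1},{"translation":[-133,-88,-98],"angular":[0,0,-0.18],"jaw":1},{"translation":[-180,-120,-125],"angular":[0,0,-0.24],"jaw":0.7},{"translation":[-230,-152,-145],"angular":[0,0,-0.3],"jaw":0.45},{"translation":[-282,-186,-160],"angular":[0,0,-0.37],"jaw":0.45},{"translation":[-334,-220,-170],"angular":[0,0,-0.43],"jaw":0.45},{"translation":[-386,-255,-177],"angular":[0,0,-0.499],"jaw":0.45}]'
python3 - <<'E'
from h import *
o=ctrl.get_obs(); print(o['t'],o['ee_pos'],o['qvel'].round(2) if hasattr(o['qvel'],'round') else o['qvel'])
K,T=cam('wrist'); print(K.round(1).tolist(),T.round(3).tolist()); np.savez('w1.npz',K=K,T=T)
snap('wrist','w1')
for l in ['jig','lever_grip','lever_pivot','gate_tab','hook_tip','post_mid','stand_foot','glue_mid']:
    print(l,[(np.round(r['rect']).tolist(),round(r['score'],2)) for r in ctrl.look_for('wrist',l)[:2]])
E
```

```text
t: 2.4
ee_pos: [497.9, 192.6, 400.0]
orientation: [-0.158, 3.136, 0.001]
ft_force: [1.2, 0.8, -0.0]
width: 42.0
grasp_force: 0.0
2.4 [497.94853323 192.57748214 400.01272367] [-0.93  0.1  -0.23 -0.    0.13 -1.47]
[[379.7, 0.0, 319.0], [0.0, 379.7, 241.8], [0.0, 0.0, 1.0]] [[-0.1, -0.965, -0.241, 432.037], [0.995, -0.097, -0.024, 186.702], [0.0, -0.242, 0.97, 561.881], [0.0, 0.0, 0.0, 1.0]]
jig [([261.0, 182.0, 434.0, 382.0], 0.81)]
lever_grip [([266.0, 189.0, 293.0, 307.0], 0.63), ([305.0, 203.0, 386.0, 339.0], 0.53)]
lever_pivot [([259.0, 182.0, 433.0, 340.0], 0.65), ([270.0, 189.0, 293.0, 241.0], 0.59)]
gate_tab []
hook_tip [([269.0, 190.0, 293.0, 239.0], 0.64)]
post_mid [([304.0, 202.0, 385.0, 340.0], 0.9)]
stand_foot [([304.0, 206.0, 386.0, 340.0], 0.73), ([268.0, 189.0, 293.0, 242.0], 0.59)]
glue_mid [([202.0, 220.0, 252.0, 270.0], 0.89)]
```

View pics/w1.png

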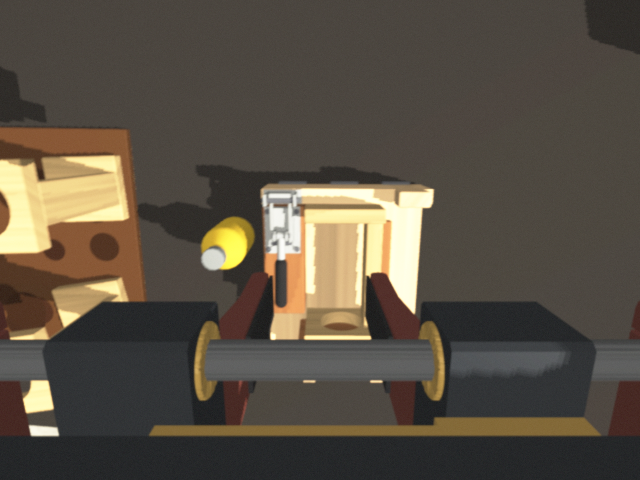

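The wrist view shows the lever grip at (281,262)–(281,303), tab top at (398,187)–(432,205), foot's outer top edge at (305,207)–(386,206) and bottle cap at (213,258).

```bash
cat > fit2.py <<'E'
from fit import *; import h
d=np.load('w1.npz'); h._c['w1']=(d['K'],d['T'])
Wp=lambda p,u:('w1',p,np.array(u,float))
g=lambda r:(-85+r*np.cos(.21),-84,99+r*np.sin(.21))
w=[Wp((-140,62,95),(398,187)),Wp((-140,102,95),(432,188)),Wp((-120,102,95),(430,205)),Wp((-120,62,95),(399,204)),Wp((-120,-53,108),(305,208)),Wp((-120,47,108),(386,207)),Wp((32,-110,75),(273,311)),Wp((32,-56,75),(304,311)),Wp(g(60),(281,283))]
top=[e for e in jig if e[0]=='top']; side=[e for e in jig if e[0]=='side']
side=[e for e in side if e[1] not in((-120,-53,108),(-120,47,108))]+[S((-120,47,108),(338,437)),S(g(83),(266,277))]
top+=[T(g(83),(237,195))]
for n,x in(('w',w),('top',top),('side',side),('all',w+top+side)):
    print(n); q=fit(x,[617,240,.1])
np.save('qj.npy',q)
print('glue w',ray('w1',213,258,130))
E
python3 fit2.py; python3 -c "
from h import *
q=np.load('qj.npy'); to([500,190,400],np.pi/2+q[2])"
```

```text
w
fit [6.17146e+02 2.42260e+02 1.09000e-01]
[[0.6, 1.3], [-0.7, 0.0], [0.3, -0.7], [-1.1, 0.6], [-0.4, -1.0], [1.7, -0.7], [-6.6, 1.5], [1.3, 1.2], [0.2, -1.3]]
top
fit [6.21516e+02 2.37848e+02 9.10000e-02]
[[-0.6, -1.3], [-0.1, -0.2], [-0.1, -0.8], [1.6, -1.2], [0.5, 0.0], [-2.4, 0.9], [1.0, 0.1], [0.3, -0.3], [-1.3, -1.2], [-1.8, 1.7], [0.1, 1.5], [1.4, 1.4]]
side
fit [6.14188e+02 2.41760e+02 1.04000e-01]
[[0.5, 0.5], [-0.8, 0.7], [0.3, -1.7], [-1.3, -3.2], [-0.6, -0.8], [0.6, -1.2], [-1.0, -0.2], [2.1, 1.1], [-0.3, -0.7], [-5.3, -0.2], [1.1, 3.2], [4.6, 0.4]]
all
fit [6.16859e+02 2.40962e+02 1.03000e-01]
[[0.3, 1.3], [-1.0, 0.2], [-0.1, -0.5], [-1.5, 0.5], [-0.8, -1.6], [1.2, -0.8], [-7.7, 0.8], [0.2, 0.7], [-0.7, -2.0], [-2.1, 0.0], [-1.5, 1.4], [-1.9, 1.4], [-0.3, 0.4], [-0.2, 2.4], [-3.2, 3.1], [0.3, 2.5], [-1.4, 1.8], [-3.0, 0.5], [-2.6, 3.4], [-0.7, 3.6], [0.1, 2.9], [-0.4, -0.7], [-1.8, -0.4], [-0.6, -2.5], [-2.2, -4.0], [-1.6, -1.7], [-0.4, -2.0], [-2.1, -1.3], [0.8, 0.0], [-1.4, -1.8], [-6.3, -1.1], [-0.4, 2.1], [3.5, -0.5]]
glue w [571.63940594  74.51659708 130.        ]
t 2.85 at [496.2 195.5 398.9] F [ 0.3 -0.3  0.1] w 39.2 g 0.0 toolz [-0.  0. -1.]
  shift [-3.2 -5.9 -1.1]
  turn [ 0.    -0.    -0.003]
```

```bash
sed -i '/^np.save/d' fit2.py; python3 - <<'E'
from fit import *
q=np.array([617,241.5,.105]); np.save('qj.npy',q)
to(W(q,[(-26.3,-84,150),(-26.3,-84,97.5)]),np.pi/2+q[2])
for l in np.arange(.15,2.11,.15): a=.21+l; print(round(l,2),round(60*np.cos(.21)-60*np.cos(a),1),round(60*np.sin(.21)-60*np.sin(a),1))
E
```

```text
t 2.85 at [496.2 195.5 398.9] F [ 0.3 -0.3  0.1] w 39.2 g 0.0 toolz [-0.  0. -1.]
  shift [-99.  -50.5 248.9]
  shift [-99.  -50.5 301.4]
  turn [ 0.    -0.    -0.005]
0.15 2.5 -8.6
0.3 6.3 -16.8
0.45 11.3 -24.3
0.6 17.3 -30.9
0.75 24.3 -36.6
0.9 32.0 -41.2
1.05 40.3 -44.6
1.2 49.1 -46.7
1.35 58.0 -47.5
1.5 67.0 -46.9
1.65 75.8 -45.0
1.8 84.2 -41.8
1.95 92.0 -37.4
2.1 99.1 -31.8
```

```bash
python3 -m creep '[{"translation":[-20,-10,50],"angular":[0,0,0],"jaw":0.5},{"translation":[-40,-20,100],"angular":[0,0,0],"jaw":0.5},{"translation":[-60,-30,150],"angular":[0,0,0],"jaw":0.5},{"translation":[-80,-40,200],"angular":[0,0,0],"jaw":0.5},{"translation":[-99,-50,240],"angular":[0,0,0],"jaw":0.5},{"translation":[-99,-50,250],"angular":[0,0,0],"jaw":0.5},{"translation":[-99,-50,250],"angular":[0,0,0],"jaw":0.5},{"translation":[-99,-50,250],"angular":[0,0,0],"jaw":0.5}]'
python3 - <<'E'
from fit import *
q=np.load('qj.npy')
to(W(q,[(-26.3,-84,97.5)]),np.pi/2+q[2])
K,T=cam('wrist'); np.savez('w2.npz',K=K,T=T)
snap('wrist','w2')
for l in ['lever_grip','glue_mid']: print(l,[(np.round(r['rect']).tolist(),round(r['score'],2)) for r in ctrl.look_for('wrist',l)[:2]])
print(proj('wrist',W(q,[(-85+r*np.cos(.21),-84,99+r*np.sin(.21)) for r in(36,60,84)])).round(1))
E
```

```text
t: 3.85
ee_pos: [600.8, 155.2, 151.0]
orientation: [-0.155, 3.135, 0.001]
ft_force: [0.1, -0.4, 0.1]
width: 43.8
grasp_force: 0.0
t 3.85 at [600.8 155.2 151. ] F [ 0.1 -0.4  0.1] w 43.8 g 0.0 toolz [ 0.002  0.001 -1.   ]
  shift [ 1.3  0.1 53.5]
  turn [ 0.     0.003 -0.006]
lever_grip [([293.0, 57.0, 348.0, 321.0], 0.66)]
glue_mid [([132.0, 151.0, 257.0, 239.0], 0.61), ([276.0, 54.0, 640.0, 109.0], 0.37)]
[[318.3 224.1]
 [318.6 267.4]
 [318.9 310.3]]
```

View pics/w2.png

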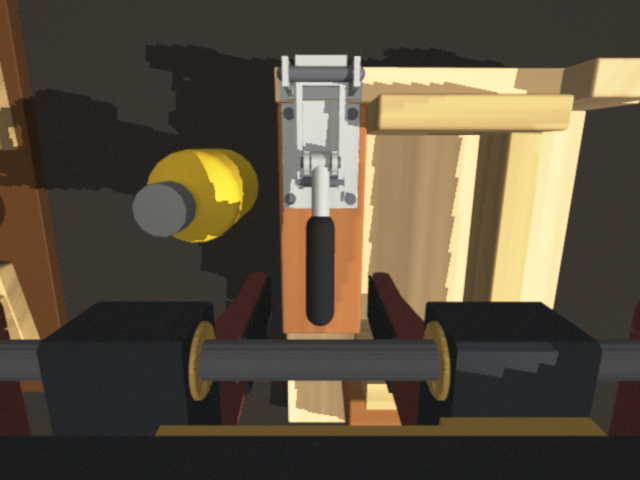

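The grip sits centred at (320,270) between the fingers, as predicted (319,267), and the bottle is clear. Next I go down, pinch and swing the lever.

```bash
python3 -m creep '[{"translation":[0,0,30],"angular":[0,0,0],"jaw":0.5},{"translation":[0,0,53],"angular":[0,0,0],"jaw":0.5},{"translation":[0,0,53.5],"angular":[0,0,0],"jaw":0.5},{"translation":[0,0,53.5],"angular":[0,0,0],"jaw":0.1},{"translation":[0,0,53.5],"angular":[0,0,0],"jaw":0.1},{"translation":[0,0,53.5],"angular":[0,0,0],"jaw":0.1},{"translation":[0,0,53.5],"angular":[0,0,0],"jaw":0.1},{"translation":[0,0,53.5],"angular":[0,0,0],"jaw":0.1}]'
```

```text
t: 5.0
ee_pos: [600.9, 155.5, 96.5]
orientation: [-0.154, 3.136, 0.003]
ft_force: [-0.8, 5.4, 2.0]
width: 15.1
grasp_force: 30.0
```

```bash
python3 -m creep '[{"translation":[2.5,0,-8.6],"angular":[0,0,0],"jaw":0.1},{"translation":[6.3,0,-16.8],"angular":[0,0,0],"jaw":0.1},{"translation":[11.3,0,-24.3],"angular":[0,0,0],"jaw":0.1},{"translation":[17.3,0,-30.9],"angular":[0,0,0],"jaw":0.1},{"translation":[24.3,0,-36.6],"angular":[0,0,0],"jaw":0.1},{"translation":[32,0,-41.2],"angular":[0,0,0],"jaw":0.1},{"translation":[40.3,0,-44.6],"angular":[0,0,0],"jaw":0.1},{"translation":[49.1,0,-46.7],"angular":[0,0,0],"jaw":0.1}]'
```

```text
t: 6.0
ee_pos: [552.9, 150.9, 143.2]
orientation: [-0.154, 3.134, 0.004]
ft_force: [3.3, 7.1, -1.9]
width: 15.0
grasp_force: 30.0
```

```bash
python3 -m creep '[{"translation":[8.9,0,-0.8],"angular":[0,0,0],"jaw":0.1},{"translation":[17.9,0,-0.2],"angular":[0,0,0],"jaw":0.1},{"translation":[26.7,0,1.7],"angular":[0,0,0],"jaw":0.1},{"translation":[35.1,0,4.9],"angular":[0,0,0],"jaw":0.1},{"translation":[42.9,0,9.3],"angular":[0,0,0],"jaw":0.1},{"translation":[42.9,0,9.3],"angular":[0,0,0],"jaw":0.1},{"translation":[42.9,0,9.3],"angular":[0,0,0],"jaw":0.5},{"translation":[42.9,0,9.3],"angular":[0,0,0],"jaw":0.5}]'
python3 - <<'E'
from fit import *
q=np.load('qj.npy')
to(W(q,[(-100,82,130),(-100,82,67)]),np.pi/2+q[2])
E
```

```text
t: 7.0
ee_pos: [509.3, 145.3, 133.1]
orientation: [-0.154, 3.137, 0.0]
ft_force: [-0.2, 0.5, -0.1]
width: 25.3
grasp_force: 0.0
t 7.00 at [509.3 145.3 133.1] F [-0.2  0.5 -0.1] w 25.3 g 0.0 toolz [ 0.  0. -1.]
  shift [-16.1 166.5   3.1]
  shift [-16.1 166.5  66.1]
  turn [ 0.     0.    -0.007]
```

```bash
python3 -m creep '[{"translation":[0,0,-30],"angular":[0,0,0],"jaw":0.5},{"translation":[0,0,-60],"angular":[0,0,0],"jaw":0.5},{"translation":[-5,50,-60],"angular":[0,0,0],"jaw":0.2},{"translation":[-10,100,-60],"angular":[0,0,0],"jaw":0},{"translation":[-16,150,-50],"angular":[0,0,0],"jaw":0},{"translation":[-16,166.5,-20],"angular":[0,0,0],"jaw":0},{"translation":[-16,166.5,0],"angular":[0,0,0],"jaw":0},{"translation":[-16,166.5,3],"angular":[0,0,0],"jaw":0}]'
python3 - <<'E'
from fit import *
q=np.load('qj.npy')
to(W(q,[(-100,82,67)]),np.pi/2+q[2])
a=snap('side','s2')[240:340,210:360,::-1]; b=ctrl.get_image('top')[190:320,150:300,::-1]
cv2.imwrite('pics/l1.png',np.hstack([cv2.resize(a,(400,267)),cv2.resize(b,(308,267))]))
for n in('side','top'):
  for l in('hook_tip','lever_grip'): print(n,l,[(np.round(r['rect']).tolist(),round(r['score'],2)) for r in ctrl.look_for(n,l)[:2]])
E
```

```text
t: 8.0
ee_pos: [507.6, 312.3, 128.6]
orientation: [0.155, -3.135, 0.002]
ft_force: [0.1, -0.4, -0.1]
width: 0.8
grasp_force: 0.0
t 8.00 at [507.6 312.3 128.6] F [ 0.1 -0.4 -0.1] w 0.8 g 0.0 toolz [-0.002 -0.001 -1.   ]
  shift [-1.5  0.2 61.6]
  turn [-0.001 -0.002 -0.006]
side hook_tip [([318.0, 301.0, 335.0, 319.0], 0.71), ([361.0, 219.0, 414.0, 267.0], 0.52)]
side lever_grip []
top hook_tip [([234.0, 274.0, 243.0, 296.0], 0.59)]
top lever_grip [([229.0, 262.0, 243.0, 275.0], 0.58)]
```

View pics/l1.png

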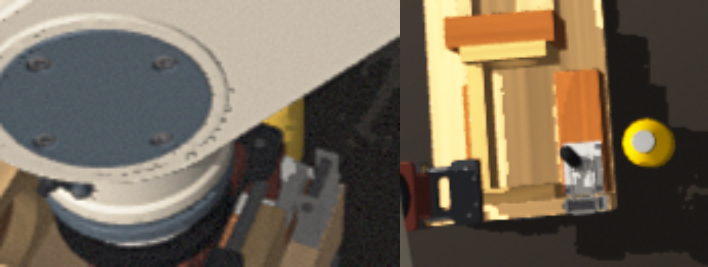

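```bash
python3 - <<'E'
from fit import *
q=np.load('qj.npy')
for l in(1.0,1.2,1.4,1.6,2.0,2.5):
    a=.21+l; print(l,proj('top',W(q,[(-85+r*np.cos(a),-84,99+r*np.sin(a)) for r in(36,60,84)])).round(0).tolist())
b=ctrl.get_image('top')
print([(r['rect'],r['score']) for r in ctrl.look_for('top','lever_grip')[:2]])
E
```

```text
1.0 [[235.0, 267.0], [233.0, 263.0], [230.0, 259.0]]
1.2 [[235.0, 270.0], [233.0, 268.0], [231.0, 266.0]]
1.4 [[235.0, 273.0], [233.0, 273.0], [231.0, 273.0]]
1.6 [[235.0, 276.0], [234.0, 278.0], [232.0, 281.0]]
2.0 [[236.0, 281.0], [235.0, 288.0], [234.0, 294.0]]
2.5 [[237.0, 286.0], [237.0, 295.0], [237.0, 305.0]]
[([229.6, 263.0, 245.9, 295.3], 0.44)]
```

The lever stayed at about 1.1 rad (top view grip at (233,265)), so it hasn't fallen over. I'll push it forward from behind with closed fingers.

```bash
python3 -m creep '[{"translation":[-15,0,-40],"angular":[0,0,0],"jaw":0},{"translation":[-45,-30,-75],"angular":[0,0,0],"jaw":0},{"translation":[-69,-80,-75],"angular":[0,0,0],"jaw":0},{"translation":[-69,-130,-75],"angular":[0,0,0],"jaw":0},{"translation":[-69,-166,-75],"angular":[0,0,0],"jaw":0},{"translation":[-69,-166,-45],"angular":[0,0,0],"jaw":0},{"translation":[-69,-166,-12],"angular":[0,0,0],"jaw":0},{"translation":[-69,-166,-12],"angular":[0,0,0],"jaw":0}]' && python3 -m creep '[{"translation":[15,0,0],"angular":[0,0,0],"jaw":0},{"translation":[30,0,0],"angular":[0,0,0],"jaw":0},{"translation":[45,0,0],"angular":[0,0,0],"jaw":0},{"translation":[60,0,0],"angular":[0,0,0],"jaw":0},{"translation":[75,0,0],"angular":[0,0,0],"jaw":0},{"translation":[85,0,0],"angular":[0,0,0],"jaw":0},{"translation":[85,0,0],"angular":[0,0,0],"jaw":0},{"translation":[85,0,0],"angular":[0,0,0],"jaw":0}]'
```

```text
t: 9.4
ee_pos: [591.7, 153.4, 140.2]
orientation: [0.153, -3.133, 0.001]
ft_force: [0.4, -0.7, -0.3]
width: -0.0
grasp_force: 0.0
t: 10.4
ee_pos: [509.3, 145.8, 142.1]
orientation: [-0.154, 3.137, 0.0]
ft_force: [-0.6, -0.9, 0.8]
width: 0.3
grasp_force: 0.0
```

```bash
python3 - <<'E'
from fit import *
q=np.load('qj.npy')
to(W(q,[(-100,82,130),(-100,82,67)]),np.pi/2+q[2])
for n in('side','top'):
  ctrl.get_image(n)
  for l in('hook_tip','lever_grip'): print(n,l,[(np.round(r['rect']).tolist(),round(r['score'],2)) for r in ctrl.look_for(n,l)[:2]])
E
```

```text
t 10.40 at [509.3 145.8 142.1] F [-0.6 -0.9  0.8] w 0.3 g 0.0 toolz [ 0.001  0.    -1.   ]
  shift [-16.  166.   12.1]
  shift [-15.9 166.   75.1]
  turn [ 0.     0.001 -0.007]
side hook_tip [([307.0, 308.0, 342.0, 325.0], 0.6)]
side lever_grip [([304.0, 297.0, 349.0, 327.0], 0.67)]
top hook_tip []
top lever_grip []
```

```bash
python3 -m creep '[{"translation":[0,0,-30],"angular":[0,0,0],"jaw":0},{"translation":[0,0,-50],"angular":[0,0,0],"jaw":0},{"translation":[-5,50,-50],"angular":[0,0,0],"jaw":0},{"translation":[-10,100,-50],"angular":[0,0,0],"jaw":0},{"translation":[-16,150,-40],"angular":[0,0,0],"jaw":0},{"translation":[-16,166,-10],"angular":[0,0,0],"jaw":0},{"translation":[-16,166,12],"angular":[0,0,0],"jaw":0},{"translation":[-16,166,12],"angular":[0,0,0],"jaw":0}]'
python3 - <<'E'
from fit import *
q=np.load('qj.npy')
to(W(q,[(-100,82,67)]),np.pi/2+q[2])
for n in('side','top'):
  snap(n,n+'3')
  for l in('hook_tip','lever_grip'): print(n,l,[(np.round(r['rect']).tolist(),round(r['score'],2)) for r in ctrl.look_for(n,l)[:2]])
  for l in(1.1,2.5):
    a=.21+l; print(l,proj(n,W(q,[(-85+r*np.cos(a),-84,99+r*np.sin(a)) for r in(36,60,84)])).round(0).tolist())
  print(proj(n,W(q,[(-135,-84,104),(-135,-84,90)])).round(0))
a=cv2.imread('pics/side3.png')[260:350,270:390];b=cv2.imread('pics/top3.png')[240:320,200:290]
cv2.imwrite('pics/l3.png',np.hstack([cv2.resize(a,(400,300),interpolation=2),cv2.resize(b,(338,300),interpolation=2)]))
E
```

```text
t: 11.7
ee_pos: [507.2, 312.1, 128.2]
orientation: [0.155, -3.134, 0.003]
ft_force: [-0.1, -0.6, 0.4]
width: 0.6
grasp_force: 0.0
t 11.70 at [507.2 312.1 128.2] F [-0.1 -0.6  0.4] w 0.6 g 0.0 toolz [-0.003 -0.002 -1.   ]
  shift [-2.   0.4 61.2]
  turn [-0.002 -0.004 -0.006]
side hook_tip [([313.0, 310.0, 342.0, 325.0], 0.58)]
side lever_grip [([318.0, 296.0, 349.0, 327.0], 0.97)]
1.1 [[299.0, 287.0], [295.0, 277.0], [290.0, 267.0]]
2.5 [[323.0, 301.0], [335.0, 301.0], [349.0, 301.0]]
[[332. 307.]
 [332. 312.]]
top hook_tip [([234.0, 272.0, 245.0, 298.0], 0.46), ([167.0, 285.0, 255.0, 299.0], 0.24)]
top lever_grip [([322.0, 178.0, 453.0, 314.0], 0.56), ([238.0, 267.0, 250.0, 305.0], 0.55)]
1.1 [[235.0, 268.0], [233.0, 265.0], [231.0, 262.0]]
2.5 [[237.0, 286.0], [237.0, 295.0], [237.0, 305.0]]
[[239. 293.]
 [240. 293.]]
```

View pics/l3.png

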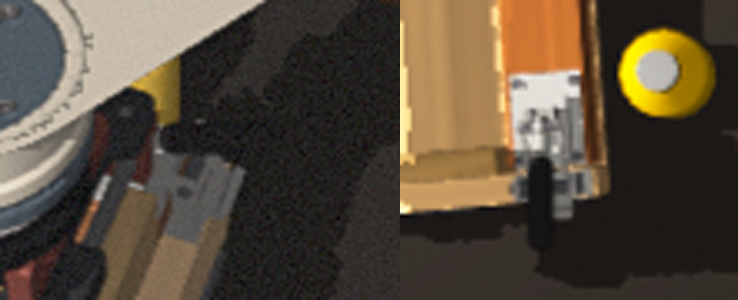

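The lever is right over, with the grip's end past the keeper at top (237,305). Now the gate.

```bash
python3 -m creep '[{"translation":[-1,0,40],"angular":[0,0,0],"jaw":0},{"translation":[-1,0,61],"angular":[0,0,0],"jaw":0},{"translation":[-1,0,61],"angular":[0,0,0],"jaw":0},{"translation":[6,0,61],"angular":[0,0,0],"jaw":0},{"translation":[12,0,61],"angular":[0,0,0],"jaw":0},{"translation":[18,0,60],"angular":[0,0,0],"jaw":0},{"translation":[25,0,58],"angular":[0,0,0],"jaw":0},{"translation":[25,0,58],"angular":[0,0,0],"jaw":0}]'
```

```text
t: 13.0
ee_pos: [482.5, 309.9, 72.2]
orientation: [0.155, -3.137, 0.001]
ft_force: [1.3, 0.2, -0.4]
width: 0.5
grasp_force: 0.3
```

```bash
python3 -m creep '[{"translation":[13.6,0,2],"angular":[0,0,0],"jaw":0},{"translation":[27,0,5],"angular":[0,0,0],"jaw":0},{"translation":[39.5,0,10.5],"angular":[0,0,0],"jaw":0},{"translation":[50.5,0,18],"angular":[0,0,0],"jaw":0},{"translation":[60,0,28],"angular":[0,0,0],"jaw":0},{"translation":[67,0,39],"angular":[0,0,0],"jaw":0},{"translation":[71,0,47],"angular":[0,0,0],"jaw":0},{"translation":[72,0,49],"angular":[0,0,0],"jaw":0}]'
```

```text
t: 14.0
ee_pos: [411.1, 302.5, 22.2]
orientation: [0.154, -3.136, 0.002]
ft_force: [-0.7, -2.8, 10.3]
width: 0.5
grasp_force: 5.4
```

```bash
python3 -m creep '[{"translation":[0,0,1.5],"angular":[0,0,0],"jaw":0},{"translation":[0,0,1.5],"angular":[0,0,0],"jaw":0},{"translation":[0,0,-40],"angular":[0,0,0],"jaw":0.6},{"translation":[0,0,-95],"angular":[0,0,0],"jaw":0.6},{"translation":[-10,0,-150],"angular":[0,0,0],"jaw":0.6},{"translation":[-40,-10,-190],"angular":[0,0,0],"jaw":0.6},{"translation":[-40,-20,-220],"angular":[0,0,0],"jaw":0.6},{"translation":[-40,-20,-220],"angular":[0,0,0],"jaw":0.6}]'
python3 - <<'E'
from fit import *
q=np.load('qj.npy')
to(W(q,[(-27,37,150),(-27,37,49)]),np.pi/2+q[2])
K,T=cam('wrist'); np.savez('w4.npz',K=K,T=T)
snap('wrist','w4')
for l in('gate_tab','post_mid','stand_foot','hook_tip'): print(l,[(np.round(r['rect']).tolist(),round(r['score'],2)) for r in ctrl.look_for('wrist',l)[:2]])
print('flat tab',proj('wrist',W(q,[(-233,62,22),(-233,102,22),(-206,102,22),(-206,62,22)])).round(0).tolist())
print('gate edge',proj('wrist',W(q,[(-204,-112,22),(-204,112,22)])).round(0).tolist())
print('post',proj('wrist',W(q,[(48,27,85),(48,47,85),(-102,27,85),(-102,47,85)])).round(0).tolist())
print('stand top',proj('wrist',W(q,[(-120,-53,108),(-120,47,108),(-102,-53,108),(-102,27,108)])).round(0).tolist())
E
```

```text
t: 15.0
ee_pos: [455.2, 287.2, 245.3]
orientation: [-0.152, 3.134, 0.003]
ft_force: [0.8, -0.4, -0.1]
width: 52.4
grasp_force: 0.0
t 15.00 at [455.2 287.2 245.3] F [ 0.8 -0.4 -0.1] w 52.4 g 0.0 toolz [ 0.004  0.002 -1.   ]
  shift [-129.   -24.5   95.8]
  shift [-128.5  -24.7  196.8]
  turn [ 0.002  0.004 -0.008]
gate_tab [([147.0, 122.0, 372.0, 232.0], 0.82)]
post_mid [([181.0, 250.0, 307.0, 427.0], 0.78), ([115.0, 126.0, 370.0, 423.0], 0.71)]
stand_foot [([182.0, 250.0, 304.0, 426.0], 0.81)]
hook_tip [([131.0, 232.0, 172.0, 298.0], 0.9)]
flat tab [[318.0, 139.0], [359.0, 139.0], [358.0, 167.0], [318.0, 167.0]]
gate edge [[142.0, 171.0], [369.0, 169.0]]
post [[284.0, 433.0], [304.0, 433.0], [279.0, 290.0], [302.0, 290.0]]
stand top [[179.0, 280.0], [300.0, 279.0], [181.0, 300.0], [276.0, 300.0]]
```

View pics/w4.png

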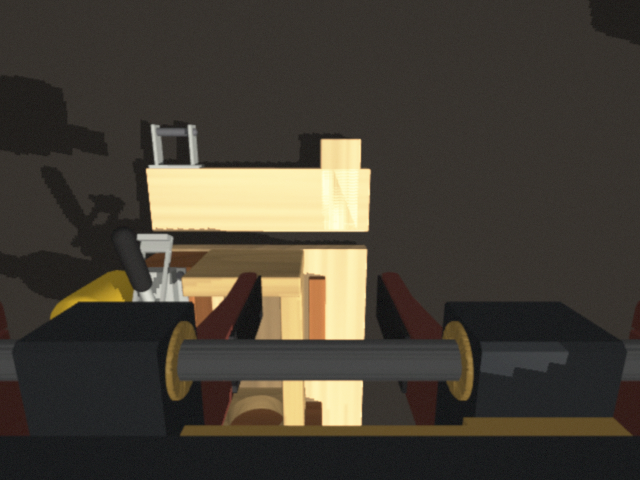

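Gate is flat: tab at (320–360,139), as predicted, hook hanging free, and the post at about (284–304, 290+). Next I grasp the post and plan the placing.

```bash
python3 -m creep '[{"translation":[-40,-8,10],"angular":[0,0,-0.008],"jaw":0.6},{"translation":[-85,-16,40],"angular":[0,0,-0.008],"jaw":0.6},{"translation":[-129,-24,85],"angular":[0,0,-0.008],"jaw":0.6},{"translation":[-129,-24,110],"angular":[0,0,-0.008],"jaw":0.6},{"translation":[-129,-24,150],"angular":[0,0,-0.008],"jaw":0.6},{"translation":[-129,-24,185],"angular":[0,0,-0.008],"jaw":0.6},{"translation":[-129,-24,195],"angular":[0,0,-0.008],"jaw":0.6},{"translation":[-129,-24,195],"angular":[0,0,-0.008],"jaw":0.6}]'
cat > plan.py <<'E'
from fit import *
from scipy.optimize import differential_evolution
d=np.load('q.npz'); t=d['t']; m=t.mean(0); v=t[0]-t[1]
obs=[(d['a'],45,50),(d['f'],45,50),(np.array([m[0],m[1],np.arctan2(v[1],v[0])]),68,13)]
def pts(q,x0,x1,y0,y1):
    s=np.linspace(0,1,15); X=x0+(x1-x0)*s; Y=y0+(y1-y0)*s
    P=np.r_[np.c_[X,0*X+y0],np.c_[X,0*X+y1],np.c_[0*Y+x0,Y],np.c_[0*Y+x1,Y]]; return W(q,np.c_[P,0*P[:,0]])
def sd(q,hx,hy,P): # signed distance to rect, + outside
    c,s=np.cos(q[2]),np.sin(q[2]); e=P[:,:2]-q[:2]; l=np.abs(np.c_[e[:,0]*c+e[:,1]*s,-e[:,0]*s+e[:,1]*c])-[hx,hy]
    return np.hypot(*np.maximum(l,0).T)+np.minimum(l.max(1),0)
def both(q,hx,hy,r,box): 
    P=pts(r,*box); mx,my=(box[0]+box[1])/2,(box[2]+box[3])/2
    c=W(r,[(mx,my,0)])[0]; rq=np.array([c[0],c[1],r[2]])
    return min(sd(q,hx,hy,P).min(), sd(rq,(box[1]-box[0])/2,(box[3]-box[2])/2,pts(q,-hx,hx,-hy,hy)).min())
def clr(r):
    L=[-sd(d['b'],170,160,pts(r,-93,93,-50,50)).max()]
    L+=[both(*o,r,(-93,93,-50,50)) for o in obs]
    L+=[both(*o,r,(-38,38,-49,129)) for o in obs[:2]]
    return L
if __name__=='__main__':
    for k in(0,1,2,-1):
        y0=d['b'][2]+k*np.pi/2
        r=differential_evolution(lambda r:-min(clr(r)),[(450,780),(-400,-80),(y0-.5,y0+.5)],seed=1,maxiter=60,popsize=12,tol=1e-4)
        print(k,r.x.round(3),'clear board,A,B,torch,bodyA,bodyB',np.round(clr(r.x),1))
E
python3 plan.py
```

```text
t: 16.25
ee_pos: [583.8, 275.8, 47.2]
orientation: [0.167, -3.135, 0.001]
ft_force: [0.7, -0.1, 0.7]
width: 52.9
grasp_force: 0.0
0 [ 5.60861e+02 -3.31790e+02  8.60000e-02] clear board,A,B,torch,bodyA,bodyB [12.2 87.5 96.2 12.2 87.3 18. ]
1 [ 599.722 -285.779    1.657] clear board,A,B,torch,bodyA,bodyB [12.5 32.3 12.5 12.5 61.  65.8]
2 [ 578.612 -261.494    3.728] clear board,A,B,torch,bodyA,bodyB [23.3 26.6 20.3 20.3 81.6 21.3]
-1 [ 599.731 -285.802   -1.485] clear board,A,B,torch,bodyA,bodyB [12.5 32.3 12.5 12.5 50.6 67.5]
```

```bash
python3 -m creep '[{"translation":[0,0,0],"angular":[0,0,0],"jaw":0.1},{"translation":[0,0,0],"angular":[0,0,0],"jaw":0.1},{"translation":[0,0,0],"angular":[0,0,0],"jaw":0.1},{"translation":[0,0,0],"angular":[0,0,0],"jaw":0.1},{"translation":[0,0,-2],"angular":[0,0,0],"jaw":0.1},{"translation":[0,0,-5],"angular":[0,0,0],"jaw":0.1},{"translation":[0,0,-10],"angular":[0,0,0],"jaw":0.1},{"translation":[0,0,-10],"angular":[0,0,0],"jaw":0.1}]'
python3 - <<'E'
from fit import *; import h
e=np.load('w1.npz'); h._c['w1']=(e['K'],e['T']); d=np.load('q.npz')
print('board corner w1',ray('w1',130,128,12),'fit',W(d['b'],[(-170,160,12)]))
print('B base corners w1: front right',ray('w1',122,155,12),ray('w1',130,222,12),'fit',W(d['f'],[(-45,50,12),(45,50,12)]).round(1).tolist())
to([0,0,0])
E
```

```text
t: 17.25
ee_pos: [584.3, 275.8, 58.3]
orientation: [0.166, -3.137, -0.0]
ft_force: [-0.9, 0.2, -0.8]
width: 19.8
grasp_force: 30.0
board corner w1 [432.87510533 -76.94299798  12.        ] fit [[434.01712548 -84.76425298  12.        ]]
B base corners w1: front right [470.82050878 -88.92056775  12.        ] [566.63284412 -79.62383869  12.        ] fit [[471.3, -92.4, 12.0], [560.6, -82.0, 12.0]]
t 17.25 at [584.3 275.8  58.3] F [-0.9  0.2 -0.8] w 19.8 g 30.0 toolz [-0.  0. -1.]
  shift [ 610.2 -212.4   58.4]
```

```bash
python3 -m creep '[{"translation":[0,0,-25],"angular":[0,0,0],"jaw":0.1},{"translation":[0,0,-60],"angular":[0,0,0],"jaw":0.1},{"translation":[0,0,-100],"angular":[0,0,0],"jaw":0.1},{"translation":[0,0,-145],"angular":[0,0,0],"jaw":0.1},{"translation":[0,0,-190],"angular":[0,0,0],"jaw":0.1},{"translation":[-5,-25,-225],"angular":[0,0,0],"jaw":0.1},{"translation":[-10,-65,-255],"angular":[0,0,0],"jaw":0.1},{"translation":[-15,-110,-280],"angular":[0,0,0],"jaw":0.1}]' && python3 -m creep '[{"translation":[-3,-48,-20],"angular":[0,0,0],"jaw":0.1},{"translation":[-6,-98,-40],"angular":[0,0,0],"jaw":0.1},{"translation":[-9,-150,-60],"angular":[0,0,0],"jaw":0.1},{"translation":[-12,-202,-80],"angular":[0,0,0],"jaw":0.1},{"translation":[-16,-254,-95],"angular":[0,0,0],"jaw":0.1},{"translation":[-20,-306,-105],"angular":[0,0,0],"jaw":0.1},{"translation":[-24,-355,-110],"angular":[0,0,0],"jaw":0.1},{"translation":[-27,-395,-110],"angular":[0,0,0],"jaw":0.1}]' && python3 -m creep '[{"translation":[0,-5,0],"angular":[0,0,0],"jaw":0.1},{"translation":[0,-5,0],"angular":[0,0,0],"jaw":0.1},{"translation":[0,-5,0],"angular":[0,0,0],"jaw":0.1},{"translation":[0,-5,0],"angular":[0,0,0],"jaw":0.1},{"translation":[0,-5,0],"angular":[0,0,0],"jaw":0.1},{"translation":[0,-5,0],"angular":[0,0,0],"jaw":0.1},{"translation":[0,-5,0],"angular":[0,0,0],"jaw":0.1},{"translation":[0,-5,0],"angular":[0,0,0],"jaw":0.1}]'
```

```text
t: 18.25
ee_pos: [611.3, 167.3, 339.5]
orientation: [-0.169, 3.136, 0.0]
ft_force: [1.1, 1.1, -1.3]
width: 20.1
grasp_force: 30.0
t: 19.25
ee_pos: [679.9, -224.1, 448.4]
orientation: [-0.165, 3.136, -0.001]
ft_force: [0.2, -0.0, -2.2]
width: 19.8
grasp_force: 30.0
t: 20.25
ee_pos: [680.2, -226.9, 448.0]
orientation: [0.167, -3.137, 0.0]
ft_force: [-1.3, 0.0, -2.7]
width: 19.7
grasp_force: 30.0
```

```bash
cat > edge.py <<'E'
from fit import *; import h
d=np.load('q.npz')
K,T=cam('wrist'); h._c['w5']=(K,T); np.savez('w5.npz',K=K,T=T)
im={'w5':snap('wrist','w5').astype(float),'top':cv2.imread('pics/top0.png')[:,:,::-1].astype(float)}
for l in('board','torch_mid','finished_a_mid','post_mid'): print(l,[(np.round(r['rect']).tolist(),round(r['score'],2)) for r in ctrl.look_for('wrist',l)[:3]])
b=d['b']; s=np.arange(-18,18.5,1)
E={'front(-x)':lambda a,o:(-170-o,a),'rear(+x)':lambda a,o:(170+o,a),'right(-y)':lambda a,o:(a,-160-o),'left(+y)':lambda a,o:(a,160+o)}
for n in im:
    for e,f in E.items():
        R_=[]
        for a in range(-140,141,10):
            uv=proj(n,W(b,[(*f(a,o),12) for o in s])).astype(np.float32)
            if uv.min()<1 or uv[:,0].max()>638 or uv[:,1].max()>(300 if n=='w5' else 478): continue
            I=cv2.remap(im[n][:,:,0].astype(np.float32),uv[:,:1],uv[:,1:],1).ravel(); g=-np.gradient(cv2.GaussianBlur(I[:,None],(1,5),1).ravel())
            k=g.argmax(); 
            if g[k]>3: R_.append((a,s[k]))
        print(n,e,len(R_),np.median([r[1] for r in R_]) if R_ else None,R_[::3])
K,T=cam('wrist'); to([0,0,0])
tp=d['t']; print('torch proj in w5',proj('w5',tp).round(0).tolist())
I=im['w5'].mean(2); print(I[150:320:12,::20].astype(int) if 0 else '')
E
python3 edge.py
```

```text
board [([217.0, 25.0, 438.0, 260.0], 0.93), ([357.0, 12.0, 482.0, 121.0], 0.74)]
torch_mid [([263.0, 173.0, 277.0, 262.0], 0.77)]
finished_a_mid [([358.0, 8.0, 480.0, 122.0], 0.87)]
post_mid [([1.0, 55.0, 359.0, 424.0], 0.73)]
w5 front(-x) 23 0.0 [(-140, np.float64(1.0)), (-110, np.float64(0.0)), (-80, np.float64(-9.0)), (-50, np.float64(0.0)), (-20, np.float64(1.0)), (10, np.float64(0.0)), (40, np.float64(1.0)), (70, np.float64(0.0))]
w5 rear(+x) 15 -1.0 [(-140, np.float64(-1.0)), (-110, np.float64(-2.0)), (-70, np.float64(8.0)), (50, np.float64(-16.0)), (120, np.float64(-1.0))]
w5 right(-y) 18 -2.0 [(-140, np.float64(-2.0)), (0, np.float64(-2.0)), (30, np.float64(-2.0)), (60, np.float64(-2.0)), (90, np.float64(-2.0)), (120, np.float64(-2.0))]
w5 left(+y) 18 2.0 [(-140, np.float64(2.0)), (-60, np.float64(-2.0)), (-30, np.float64(2.0)), (0, np.float64(2.0)), (30, np.float64(2.0)), (60, np.float64(2.0))]
top front(-x) 29 -3.0 [(-140, np.float64(-2.0)), (-110, np.float64(-2.0)), (-80, np.float64(-2.0)), (-50, np.float64(-2.0)), (-20, np.float64(-3.0)), (10, np.float64(-3.0)), (40, np.f
[... 331 characters left out ...]
op right(-y) 29 -1.0 [(-140, np.float64(-2.0)), (-110, np.float64(-2.0)), (-80, np.float64(-2.0)), (-50, np.float64(-2.0)), (-20, np.float64(-2.0)), (10, np.float64(-2.0)), (40, np.float64(-1.0)), (70, np.float64(-2.0)), (100, np.float64(-2.0)), (130, np.float64(-2.0))]
top left(+y) 29 0.0 [(-140, np.float64(1.0)), (-110, np.float64(-10.0)), (-80, np.float64(0.0)), (-50, np.float64(-6.0)), (-20, np.float64(1.0)), (10, np.float64(1.0)), (40, np.float64(1.0)), (70, np.float64(0.0)), (100, np.float64(0.0)), (130, np.float64(-14.0))]
t 20.50 at [ 680.2 -227.   448. ] F [ 0.5  0.2 -2.1] w 19.6 g 30.0 toolz [-0.  0. -1.]
  shift [652.3 297.7 448. ]
torch proj in w5 [[272.0, 261.0], [270.0, 177.0]]
```

```bash
python3 - <<'E'
from fit import *; import h
e=np.load('w5.npz'); h._c['w5']=(e['K'],e['T'])
im=cv2.imread('pics/w5.png').astype(np.float32).mean(2)
o=ctrl.get_obs(); p=np.array(o['ee_pos']); M=R.from_rotvec(o['orientation']).as_matrix(); yaw=np.arctan2(M[1,1],M[0,1])-np.pi/2; print('yaw',yaw)
q=[p[0],p[1],yaw]; zt=p[2]-29+90
for y in(-60,-45,-30,-15,0):
    s=np.arange(-115,-60,.5); uv=proj('w5',W(q,[(x,y,zt) for x in s])).astype(np.float32)
    I=cv2.GaussianBlur(cv2.remap(im,uv[:,:1],uv[:,1:],1),(1,5),1).ravel(); g=np.gradient(I); k=np.argsort(-abs(g))[:8]
    print(y,uv[0].round(),uv[-1].round(),[(s[i],round(float(g[i]),1)) for i in sorted(k)])
# target TCP
r=np.array([559.5,-330,.088]); dx=-2.4
t=W(r,[(dx,40,260),(dx,40,48),(dx,40,43)]); print(t.round(1)); to(t,np.pi/2+r[2])
E
```

```text
yaw 0.10612692655489342
-60 [ 51. -75.] [ 86. 169.] [(np.float64(-100.0), 18.0), (np.float64(-88.5), 19.7), (np.float64(-88.0), 35.3), (np.float64(-87.5), 37.4), (np.float64(-87.0), 26.0), (np.float64(-71.5), -19.6), (np.float64(-71.0), -23.3), (np.float64(-70.5), -19.1)]
-45 [117. -75.] [144. 169.] [(np.float64(-100.0), 18.6), (np.float64(-88.5), 19.3), (np.float64(-88.0), 37.5), (np.float64(-87.5), 41.7), (np.float64(-87.0), 28.6), (np.float64(-71.5), -18.7), (np.float64(-71.0), -23.7), (np.float64(-70.5), -18.2)]
-30 [183. -75.] [201. 169.] [(np.float64(-100.0), 18.8), (np.float64(-99.5), 18.6), (np.float64(-88.5), 19.1), (np.float64(-88.0), 38.5), (np.float64(-87.5), 42.6), (np.float64(-87.0), 28.6), (np.float64(-71.5), -18.7), (np.float64(-71.0), -23.6)]
-15 [249. -75.] [258. 169.] [(np.float64(-100.0), 18.7), (np.float64(-99.5), 18.7), (np.float64(-88.0), 29.8), (np.float64(-87.5), 35.7), (np.float64(-87.0), 26.6), (np.float64(-71.5), -17.8), (np.float64(-71.0), -24.1), (np.float64(-70.5), -20.9)]
0 [315. -75.] [316. 169.] [(np.float64(-99.5), 18.9), (np.float64(-88.0), 35.6), (np.float64(-87.5), 43.7), (np.float64(-87.0), 32.1), (np.float64(-71.0), -26.5), (np.float64(-70.5), -19.7), (np.float64(-69.5), 27.4), (np.float64(-69.0), 28.2)]
[[ 553.6 -290.4  260. ]
 [ 553.6 -290.4   48. ]
 [ 553.6 -290.4   43. ]]
t 20.50 at [ 680.2 -227.   448. ] F [ 0.5  0.2 -2.1] w 19.6 g 30.0 toolz [-0.  0. -1.]
  shift [132.6 -49.6 188. ]
  shift [132.6 -49.6 400. ]
  shift [132.6 -49.6 405. ]
  turn [ 0.    -0.     0.018]
```

```bash
python3 -m creep '[{"translation":[25,-9,25],"angular":[0,0,0],"jaw":0.1},{"translation":[60,-22,60],"angular":[0,0,0.01],"jaw":0.1},{"translation":[98,-36,100],"angular":[0,0,0.018],"jaw":0.1},{"translation":[125,-47,135],"angular":[0,0,0.018],"jaw":0.1},{"translation":[133,-49.6,170],"angular":[0,0,0.018],"jaw":0.1},{"translation":[133,-49.6,205],"angular":[0,0,0.018],"jaw":0.1},{"translation":[133,-49.6,235],"angular":[0,0,0.018],"jaw":0.1},{"translation":[133,-49.6,235],"angular":[0,0,0.018],"jaw":0.1}]' && python3 - <<'E'
from fit import *
r=np.array([559.5,-330,.088]); to(W(r,[(-3,40,55),(-3,40,41)]),np.pi/2+r[2])
E
```

```text
t: 21.5
ee_pos: [551.8, -289.6, 210.8]
orientation: [0.138, -3.134, -0.004]
ft_force: [-0.6, -0.2, -1.7]
width: 19.9
grasp_force: 30.0
t 21.50 at [ 551.8 -289.6  210.8] F [-0.6 -0.2 -1.7] w 19.9 g 30.0 toolz [-0.004  0.002 -1.   ]
  shift [ -1.7  -1.3 155.8]
  shift [ -1.8  -1.3 169.8]
  turn [ 0.003 -0.004  0.   ]
```

```bash
python3 -m creep '[{"translation":[-1,-1,30],"angular":[0,0,0],"jaw":0.1},{"translation":[-1,-1,65],"angular":[0,0,0],"jaw":0.1},{"translation":[-1,-1,100],"angular":[0,0,0],"jaw":0.1},{"translation":[-1,-1,125],"angular":[0,0,0],"jaw":0.1},{"translation":[-1,-1,145],"angular":[0,0,0],"jaw":0.1},{"translation":[-1,-1,154],"angular":[0,0,0],"jaw":0.1},{"translation":[-1,-1,154],"angular":[0,0,0],"jaw":0.1},{"translation":[-1,-1,154],"angular":[0,0,0],"jaw":0.1}]' && python3 - <<'E'
from fit import *
r=np.array([559.5,-330,.088]); to(W(r,[(-3,40,45),(-3,40,41)]),np.pi/2+r[2])
E
```

```text
t: 22.5
ee_pos: [555.1, -291.6, 60.0]
orientation: [-0.138, 3.137, -0.001]
ft_force: [-0.2, -0.3, -2.0]
width: 20.4
grasp_force: 30.0
t 22.50 at [ 555.1 -291.6   60. ] F [-0.2 -0.3 -2. ] w 20.4 g 30.0 toolz [ 0.001 -0.001 -1.   ]
  shift [ 2.   1.4 15. ]
  shift [ 2.   1.4 19. ]
  turn [-0.001  0.001  0.   ]
```

```bash
python3 -m creep '[{"translation":[2,1,4],"angular":[0,0,0],"jaw":0.1},{"translation":[2,1,7],"angular":[0,0,0],"jaw":0.1},{"translation":[2,1,10],"angular":[0,0,0],"jaw":0.1},{"translation":[2,1,12],"angular":[0,0,0],"jaw":0.1},{"translation":[2,1,13],"angular":[0,0,0],"jaw":0.1},{"translation":[2,1,14],"angular":[0,0,0],"jaw":0.1},{"translation":[2,1,15],"angular":[0,0,0],"jaw":0.1},{"translation":[2,1,15],"angular":[0,0,0],"jaw":0.1}]' && python3 - <<'E'
from fit import *
ctrl.get_image('top')
for l in('post_mid','torch_mid','finished_a_mid','board'): print(l,[(np.round(r['rect'],1).tolist(),round(r['score'],2)) for r in ctrl.look_for('top',l)[:3]])
r=np.array([559.5,-330,.088])
print('stand top outline pred',proj('top',W(r,[(x,y,102) for x,y in((93,50),(93,-50),(-93,-50),(-93,50))])).round(0).tolist())
to([0,0,0])
E
```

```text
t: 23.5
ee_pos: [552.2, -290.4, 43.9]
orientation: [0.139, -3.138, -0.0]
ft_force: [0.7, 0.2, -1.4]
width: 20.1
grasp_force: 30.0
post_mid [([403.4, 230.5, 451.0, 254.8], 0.91)]
torch_mid [([414.0, 175.0, 422.3, 228.4], 0.94)]
finished_a_mid [([330.2, 262.1, 386.4, 305.3], 0.65), ([330.6, 172.7, 385.2, 231.4], 0.47)]
board [([322.5, 176.4, 445.8, 313.9], 0.56), ([166.0, 292.8, 257.9, 336.4], 0.36)]
stand top outline pred [[412.0, 231.0], [452.0, 228.0], [459.0, 304.0], [418.0, 308.0]]
t 23.75 at [ 552.3 -290.5   44.1] F [ 0.3  0.1 -0.9] w 19.7 g 30.0 toolz [ 0. -0. -1.]
  shift [524.6 338.   44. ]
```

```bash
python3 -m creep '[{"translation":[0,0,0.5],"angular":[0,0,0],"jaw":0.1},{"translation":[0,0,1],"angular":[0,0,0],"jaw":0.1},{"translation":[0,0,1.5],"angular":[0,0,0],"jaw":0.1},{"translation":[0,0,2],"angular":[0,0,0],"jaw":0.1},{"translation":[0,0,2.5],"angular":[0,0,0],"jaw":0.1},{"translation":[0,0,2.5],"angular":[0,0,0],"jaw":0.1},{"translation":[0,0,2.5],"angular":[0,0,0],"jaw":0.1},{"translation":[0,0,2.5],"angular":[0,0,0],"jaw":0.1}]'
```

```text
t: 24.75
ee_pos: [552.2, -290.4, 42.7]
orientation: [-0.138, 3.138, -0.0]
ft_force: [-3.4, 2.7, 10.7]
width: 19.8
grasp_force: 30.0
```

```bash
python3 -m creep '[{"translation":[0,0,-0.7],"angular":[0,0,0],"jaw":0.1},{"translation":[0,0,-0.7],"angular":[0,0,0],"jaw":0.3},{"translation":[0,0,-0.7],"angular":[0,0,0],"jaw":0.45},{"translation":[0,0,-0.7],"angular":[0,0,0],"jaw":0.45},{"translation":[0,0,-0.7],"angular":[0,0,0],"jaw":0.45},{"translation":[0,0,-25],"angular":[0,0,0],"jaw":0.45},{"translation":[0,0,-60],"angular":[0,0,0],"jaw":0.45},{"translation":[0,0,-110],"angular":[0,0,0],"jaw":0.45}]' && python3 -m creep '[{"translation":[0,0,-50],"angular":[0,0,0],"jaw":0.45},{"translation":[0,0,-100],"angular":[0,0,0],"jaw":0.45},{"translation":[0,0,-150],"angular":[0,0,0],"jaw":0.45},{"translation":[0,50,-170],"angular":[0,0,0],"jaw":0.45},{"translation":[0,100,-170],"angular":[0,0,0],"jaw":0.45},{"translation":[0,150,-170],"angular":[0,0,0],"jaw":0.45},{"translation":[0,200,-170],"angular":[0,0,0],"jaw":0.45},{"translation":[0,200,-170],"angular":[0,0,0],"jaw":0.45}]'
python3 - <<'E'
from fit import *
for n in('top','side'):
  im=snap(n,n+'9')
  for l in('post_mid','torch_mid','finished_a_mid','glue_mid','gate'): print(n,l,[(np.round(r['rect'],1).tolist(),round(r['score'],2)) for r in ctrl.look_for(n,l)[:3]])
r=np.array([558.5,-330,.088])
for n in('top','side'): print('pred',proj(n,W(r,[(x,y,z) for z in(12,102) for x,y in((93,50),(93,-50),(-93,-50),(-93,50))])).round(0).tolist())
to([0,0,0])
E
```

```text
t: 25.75
ee_pos: [551.3, -289.9, 151.3]
orientation: [0.138, -3.136, -0.002]
ft_force: [0.6, -1.1, -0.2]
width: 39.7
grasp_force: 0.0
t: 26.75
ee_pos: [534.1, -88.6, 321.6]
orientation: [0.145, -3.138, -0.001]
ft_force: [0.3, -0.2, 0.2]
width: 39.6
grasp_force: 0.0
top post_mid [([403.0, 228.8, 458.6, 305.8], 0.7)]
top torch_mid [([411.2, 176.0, 423.0, 228.6], 0.57)]
top finished_a_mid [([159.6, 179.2, 259.8, 333.9], 0.41)]
top glue_mid [([261.6, 250.0, 284.9, 270.1], 0.7)]
top gate [([169.5, 290.5, 260.8, 337.8], 0.97)]
side post_mid [([341.5, 129.4, 431.1, 199.4], 0.58)]
side torch_mid [([307.5, 161.1, 342.7, 174.7], 0.7), ([131.3, 281.7, 393.1, 462.7], 0.45), ([294.3, 323.8, 393.8, 463.2], 0.31)]
side finished_a_mid [([343.4, 143.6, 409.1, 255.5], 0.7), ([303.2, 291.2, 352.8, 324.1], 0.62)]
side glue_mid [([293.9, 252.0, 323.6, 295.5], 0.63)]
side gate [([292.9, 321.8, 394.5, 460.1], 0.58)]
pred [[404.0, 235.0], [441.0, 232.0], [448.0, 302.0], [410.0, 305.0], [412.0, 231.0], [452.0, 229.0], [459.0, 305.0], [418.0, 308.0]]
pred [[342.0, 182.0], [354.0, 160.0], [424.0, 175.0], [416.0, 199.0], [344.0, 152.0], [356.0, 130.0], [430.0, 145.0], [422.0, 169.0]]
t 27.35 at [534.6 -91.6 321.4] F [-0.5 -0.3  0.4] w 39.9 g 0.0 toolz [-0.  0. -1.]
  shift [524.5 138.  321.5]
```

```bash
python3 -c "
from workcell import ctrl; print(ctrl.close_job())"
```

```text
the job is handed in; nothing more can be done
None
```

The job is handed in at about 27 s of the 72 s. The latch is open, the gate is flat on the bench, and the pine stand lies on its side on the free part of the board, by my estimate about 10 mm clear of the torch and the board's edge. The torch, glue bottle and finished stands still showed where they were wherever the final detections caught them; I had used up my picture views by then.

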